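# Pack out the rocking hob's bare foot

### The arm

A 6-joint arm with a two-finger parallel gripper is mounted at the origin on a cart in front of the work surface, level with it; the furniture and walls round the work are solid. World frame = base frame: x ahead of the robot, y to its left, z up, the work surface at z = 0. Lengths are in m, angles in degrees, forces in N, time in s.
With the tool pointing down it reaches from about 0.3 to 0.75 m from the base axis. Payload 8.5 kg.
Tool frame: the origin (TCP) lies on the centre line of the jaws, within the pads' length; the fingertips stand tips_ahead ahead of it and the grasp point (between the pads) lies 3 mm ahead of it (tips_ahead is the distance from the TCP to the fingertips, in m); z points along the fingers, y is the line along which they close (so a half turn about z gives the same grasp; the last joint's range is limited). The gripper opens to 85 mm and grips with 20 to 120 N. Pads are 22 mm wide; open, the fingers measure 114 mm over their backs; the gripper's body (76 mm by 85 mm) begins 54 mm behind the grasp point. The pads swing forward as they close: fully open they stand 13 mm farther back than shut.
Start: joints at [51.549, 21.807, 74.336, -0, 83.858, -12.336], TCP at [0.242, 0.494, 0.253] pointing down, gripper open.
Joint ranges: [-178.18, 178.18], [-50.72, 133.34], [12.68, 142.11], [-81.47, 261.47], [9.98, 163.14], [-165.26, 165.26]. Speed limits (degrees/s): [136.94, 136.94, 180, 180, 180, 180].

### API

Orientations are given as a 3x3 rotation matrix whose columns are the frame's x, y, z axes.
In Python, from rig import observe, get_image, close_job, tips_ahead gives the robot as it stands.
- The arm moves only by the shell command python3 -m creep 'ROWS' [FORCE]. ROWS is a JSON list of rows, 1 to 10 of them, each an object with the fields dx, dy, dz (the shift in shares of the most that a row can go, 1 being 50 mm), spin (a turn about the tool's z in units of 10 degrees), finger_gap (the finger opening in m); a field left out counts as zero (the opening has to be given); each row shifts and turns the commanded pose from where the row before left it, along the tool's axes as they then stand; what a row does not reach is not made up. A row lasts 1/10 s, in which the tool goes at most 0.05 m and 8.59 degrees, less where a joint would pass 70% of its speed; a pose out of reach is approached as far as the arm can. The fingers move at their own pace and stop on an object; FORCE is the grip in N (left out, the last holds). Time passes only in rows, so rows that do not move let the fingers close. It prints the time, the measured TCP pose, the force, the opening and the grip force at its end. Input that does not fit is refused with a message, and nothing moves.
- observe(): the state, without advancing time (a new reading comes with each control period).
- get_image(name): name is "scene" or "top"; returns a dict with "pixels" (480x640x3 uint8, red, green, blue), "depth" (480x640 float32, m along the optical axis (not along the pixel's ray), 0 where there is no reading), "K" (3x3 intrinsics, pixels), "distortion" ([k1, k2, p1, p2, k3] as OpenCV has them; the pictures are not rectified), "extrinsics" (4x4, takes a point from world to camera coordinates). Camera axes: x right, y down, z forward; pixel columns grow to the right and rows downward; lengths in m; the calibration is good to about 2 mm. A picture is of the moment at which its call begins.
- close_job(): hands the job in; it is judged then, once.
The state is a dict: "time_s": time; "q": joint angles; "qvel": joint speeds; "joint_efforts": joint torques, N m; "position": TCP position; "tool_rot": TCP orientation; "ft_force": force on the tool from outside, world axes, zero at the start; "wrist_torque": the same for the moment, N m; "grip_width": finger opening in m; "gripper_force": force on a finger pad.
Only numpy, scipy, OpenCV 4.12 (cv2) and the standard library are available. Lean on these libraries where they do the work, as an engineer would, in place of code of your own. Each camera call takes 0.05 s, during which the arm holds its last target. There are 200 camera calls.

### The job

The portable hob rocks because its front right foot has lost its rubber pad. Working up one size at a time from the thinnest packer, slide each flat along the counter under that foot from the hob's right, without forcing it or shoving the hob, until one binds; leave that one in, the whole foot standing on it, and take the others out again. Then press gently with the fingertips on the glass above that foot to check that it is firm; leave the bottle and jars round the work alone.

Things in the scene. Friction and masses are not known exactly. Their poses are not given: they have to be found in the camera images.
- hob: Portable induction hob, grey case, black glass top with two thin rings; 200 mm deep (x), 250 wide (y), 60 high, 2.2 kg, standing free on four 26 mm round feet at x = +-74, y = +-99 mm; underside 12 mm up. Origin on the counter under its middle; x from front (touch keys) to back, y to its left. It rests level on three feet; 3 N on the bare corner tips it; over 15 N sideways slides it.
- bare_foot_spot (a point): Point on the counter below the centre of the bare foot (front right, x = -74, y = -99 in the hob); axes as the hob's. That foot lost its pad: its flat stub with rounded edge hangs 3 to 7 mm above the counter, how much is hidden and differs each time. The hob's right side face is 26 mm away in -y; packers go in from there, moving in +y (no room at the front). Packed, the foot carries about 6 N.
- bare_corner (a point): Point on the glass straight above the centre of the bare foot, 60 mm above the counter; axes as the hob's. The place to press.
- packer_3: White packer 3 mm thick: flat blade 116 mm long (x), 24 wide (y), loose. Origin on its underside, mid length; x to the nose. The last 12 mm slope down 1.6 mm on top. Upright finger tab at the back: x -56 to -28 mm, 12 mm thick (y), top 38 mm up; grip it across y from above, tips above the blade. Thinner than the gap, a packer moves in and out against under 1 N.
- packer_3_nose (a point): Tip of the white 3 mm packer's nose, on its underside, 58 mm ahead of its origin in its x (100 mm ahead of the tab's middle).
- packer_5: Yellow packer 5 mm thick: flat blade 116 mm long (x), 24 wide (y), loose. Origin on its underside, mid length; x to the nose. The last 12 mm slope down 3 mm on top. Upright finger tab at the back: x -56 to -28 mm, 12 mm thick (y), top 38 mm up; grip it across y from above, tips above the blade. Up to 2 mm thicker than the gap, it binds: lifts the foot, 3 to 10 N to push in, 2 N or more to pull.
- packer_5_nose (a point): Tip of the yellow 5 mm packer's nose, on its underside, 58 mm ahead of its origin in its x (100 mm ahead of the tab's middle).
- packer_7: Blue packer 7 mm thick: flat blade 116 mm long (x), 24 wide (y), loose. Origin on its underside, mid length; x to the nose. The last 12 mm slope down 3 mm on top. Upright finger tab at the back: x -56 to -28 mm, 12 mm thick (y), top 38 mm up; grip it across y from above, tips above the blade. Up to 2 mm thicker than the gap, it binds: lifts the foot, 3 to 10 N to push in, 2 N or more to pull.
- packer_7_nose (a point): Tip of the blue 7 mm packer's nose, on its underside, 58 mm ahead of its origin in its x (100 mm ahead of the tab's middle).
- packer_9: Red packer 9 mm thick: flat blade 116 mm long (x), 24 wide (y), loose. Origin on its underside, mid length; x to the nose. The last 12 mm slope down 3 mm on top. Upright finger tab at the back: x -56 to -28 mm, 12 mm thick (y), top 38 mm up; grip it across y from above, tips above the blade. Over 3 mm thicker than the gap it stops dead. Held nose up, any may rub: judge it lying flat.
- packer_9_nose (a point): Tip of the red 9 mm packer's nose, on its underside, 58 mm ahead of its origin in its x (100 mm ahead of the tab's middle).
- baby_bottle: White feeding bottle with a teat, 64 mm wide and 158 mm high, upright behind the hob's left; leave it alone. Origin under its middle.
- spice_jar: Spice jar with a black cap, 40 mm wide and 105 mm high, upright right of the packers, near the counter's edge; leave it alone. Origin under its middle.
- salt_shaker: Glass salt shaker with a grey cap, 44 mm wide and 90 mm high, upright beside the spice jar; leave it alone. Origin under its middle.

How it is judged:
By the outcome, as a careful person would: the job done as asked, in the order asked, and still so for the second after the job is handed in, with the robot touching nothing.
It also fails if it takes over 72 s, if anything falls off the work surface, if the arm or the gripper's body presses on something with over 40 N, if the wrist force passes 120 N, or if a joint passes its speed limit or range.

## Working session

There is one attempt and no reset: what is moved stays moved. The work goes in short steps, Python scripts to look and compute and a shell command to move; the robot and the scene stay as the last step left them, time stands still between calls to the robot, and variables do not carry over. Pictures are saved under pics/ and viewed, at most 10 in all, crops included, and the job is handed in when it is done.

```bash
ls; mkdir -p pics; python3 - <<'E'
from rig import observe,get_image,tips_ahead
import cv2,numpy as np
print(tips_ahead); s=observe(); print(s)
for n in("scene","top"):
    g=get_image(n); cv2.imwrite(f"pics/{n}0.png",g["pixels"][...,::-1]); np.savez(f"{n}0.npz",**g)
    print(n,g["K"],g["distortion"],g["extrinsics"])
E
```

```text
pics
0.022
{'time_s': 0.0, 'q': array([ 5.15477839e+01,  2.18414102e+01,  7.43849616e+01,  7.83598433e-04,
        8.38561355e+01, -1.23345484e+01]), 'qvel': array([ 0.04343173,  0.03306852, -0.09238722,  0.03393156, -0.02718426,
        0.04823563]), 'joint_efforts': array([-8.54212467e-04, -4.48461592e+01, -2.31277013e+01, -1.84098913e-04,
        4.74333516e-03, -2.23909808e-05]), 'position': array([0.24194626, 0.49364328, 0.25270658]), 'tool_rot': array([[-8.97891079e-01,  4.40216752e-01, -9.06144837e-04],
       [ 4.40217568e-01,  8.97890439e-01, -1.11926603e-03],
       [ 3.20899129e-04, -1.40387986e-03, -9.99998963e-01]]), 'ft_force': array([ 0.1799017 ,  0.22196255, -0.09425773]), 'wrist_torque': array([0.00204177, 0.02316246, 0.00893089]), 'gripper_force': 0.0, 'grip_width': 0.08548945382937667}
scene [[449.44678696   0.         317.97700888]
 [  0.         449.44678696 233.09507297]
 [  0.           0.           1.        ]] [-0.07258745  0.          0.          0.          0.        ] [[ 0.87929865 -0.47582479 -0.02060718 -0.37124544]
 [-0.25346236 -0.43087614 -0.86608463  0.25637807]
 [ 0.4032254   0.76677019 -0.49947248  0.53390304]
 [ 0.          0.          0.          1.        ]]
top [[524.40520434   0.         323.75662587]
 [  0.         524.40520434 237.91201687]
 [  0.           0.           1.        ]] [-0.08142685  0.          0.          0.          0.        ] [[-0.08181661 -0.99664123 -0.00350762  0.21166696]
 [-0.97254432  0.08060678 -0.21831193  0.50979085]
 [ 0.21786141 -0.01445023 -0.97587274  1.21387311]
 [ 0.          0.          0.          1.        ]]
```

View pics/scene0.png

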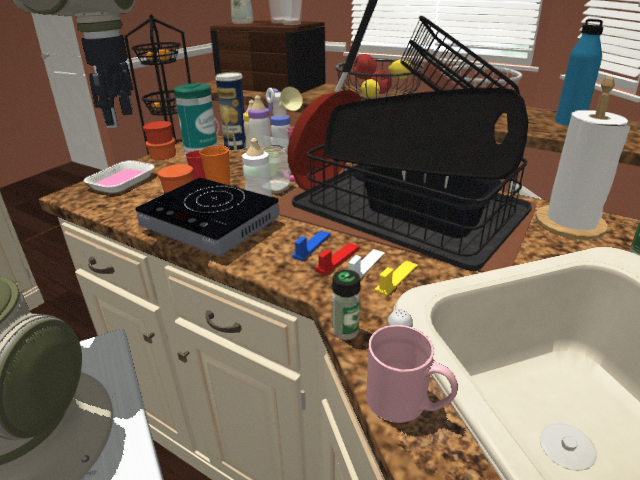

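View pics/top0.png

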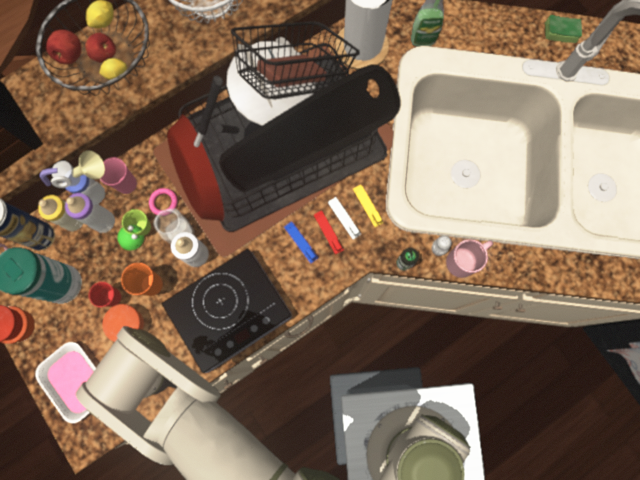

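The scene view shows the hob at (210,205) and the packers' tabs at about blue (299,245), red (323,258), white (353,268) and yellow (384,278). In the top view the hob's glass corners are at (164,304), (246,252), (290,313) and (207,369). The keys are along the lower-right edge, so the bare corner is (290,313). The packers are at blue (300,242), red (328,232), white (343,217) and yellow (367,206).

```bash
cat > h.py <<'E'
import numpy as np,cv2
def cloud(g):
    d=g["depth"];h,w=d.shape
    u,v=np.meshgrid(np.arange(w),np.arange(h))
    n=cv2.undistortPoints(np.stack([u,v],-1).reshape(-1,1,2).astype(float),g["K"],g["distortion"]).reshape(h,w,2)
    P=np.dstack([n*d[...,None],d]); E=g["extrinsics"]
    P=(P-E[:3,3])@E[:3,:3]; P[d==0]=np.nan
    return P
def masks(g):
    hsv=cv2.cvtColor(g["pixels"],cv2.COLOR_RGB2HSV);H,S,V=[hsv[...,i].astype(int) for i in range(3)]
    return dict(p7=(abs(H-109)<12)&(S>150)&(V>60),p9=((H<5)|(H>174))&(S>170)&(V>90),
      p3=(S<60)&(V>140),p5=(abs(H-28)<5)&(S>180)&(V>130))
def packers(g,box=None):
    P=cloud(g);out={}
    for k,m in masks(g).items():
        x,y,z=P[...,0],P[...,1],P[...,2]
        b=box or (0.3,0.75,-0.25,0.3)
        mm=m&(x>b[0])&(x<b[1])&(y>b[2])&(y<b[3])&(z>-.01)&(z<.06)
        n,l,st,c=cv2.connectedComponentsWithStats(mm.astype(np.uint8),connectivity=8)
        if n<2: continue
        i=1+np.argmax(st[1:,4]); q=P[l==i]; out[k]=(c[i],q)
    return out
E
python3 - <<'E'
import numpy as np,cv2
from h import *
for n in("top","scene"):
    g=dict(np.load(n+"0.npz")); P=cloud(g)
    print(n)
    for k,(c,q) in packers(g).items():
        hi=q[q[:,2]>.03]; lo=q[q[:,2]<.02]
        r=cv2.minAreaRect(lo[:,:2].astype(np.float32)*1000)
        t=cv2.minAreaRect(hi[:,:2].astype(np.float32)*1000) if len(hi)>3 else None
        print(k,c.round(),len(q),"zlo",np.median(lo[:,2]).round(4),"blade",np.round(r[0]),np.round(r[1]),round(r[2],1),"tab",len(hi),hi.mean(0).round(4) if len(hi) else '',t and (np.round(t[0]),np.round(t[1]),round(t[2],1)))
    x,y,z=np.moveaxis(P,-1,0)
    m=(x>.2)&(x<.75)&(y>.1)&(y<.6)&(abs(z-.06)<.006)&(g["pixels"].max(-1)<70)
    if 1:
        mm=cv2.morphologyEx(m.astype(np.uint8),cv2.MORPH_OPEN,np.ones((3,3)))
        N,l,st,c=cv2.connectedComponentsWithStats(mm); i=1+np.argmax(st[1:,4]); q=P[l==i]
        r=cv2.minAreaRect(q[:,:2].astype(np.float32)*1000)
        print("hob",len(q),np.round(q[:,2].mean(),4),r,cv2.boxPoints(r).round())
    for nm,(a,b) in {"counter":(0,0)}.items(): pass
g=dict(np.load("top0.npz"));P=cloud(g)
for u,v in [(409,257),(441,243),(188,247),(164,304),(246,252),(290,313),(207,369),(345,262),(300,320),(320,300),(360,283)]: print((u,v),P[v,u].round(3))
E
```

```text
top
p7 [300. 241.] 331 zlo 0.0085 blade [532. 227.] [111.  21.] 31.2 tab 60 [0.4959 0.2058 0.0389] (array([497., 206.]), array([28., 12.]), 31.8)
p9 [328. 232.] 431 zlo 0.0103 blade [551. 156.] [116.  26.] 22.8 tab 61 [0.5129 0.1396 0.0385] (array([514., 140.]), array([29., 13.]), 24.9)
p3 [423. 208.] 2976 zlo 0.0147 blade [589. -98.] [336. 166.] 41.0 tab 0  None
hob 7334 0.0608 ((372.1286315917969, 413.27069091796875), (194.4949951171875, 243.35145568847656), 28.90273094177246) [[228. 473.]
 [346. 260.]
 [516. 354.]
 [398. 567.]]
scene
p7 [308. 245.] 495 zlo 0.0044 blade [529. 226.] [119.  25.] 31.6 tab 64 [0.4927 0.2013 0.034 ] (array([493., 203.]), array([26., 11.]), 34.3)
p9 [334. 258.] 648 zlo 0.0062 blade [547. 170.] [127.  56.] 23.4 tab 74 [0.5096 0.1356 0.0343] (array([510., 137.]), array([28., 12.]), 25.3)
p3 [451. 331.] 4791 zlo 0.0126 blade [ 588. -100.] [333. 167.] 39.7 tab 2 [ 0.4754 -0.2364  0.0491] None
p5 [394. 277.] 637 zlo 0.0039 blade [607.  58.] [117.  45.] 23.0 tab 87 [0.5716 0.03   0.0343] (array([573.,  32.]), array([29., 12.]), 21.3)
hob 4339 0.0576 ((372.1717834472656, 412.4908447265625), (197.68832397460938, 248.4689483642578), 28.62966537475586) [[226. 474.]
 [345. 256.]
 [518. 351.]
 [399. 569.]]
(409, 257) [ 0.454 -0.023  0.103]
(441, 243) [ 0.482 -0.104  0.093]
(188, 247) [0.512 0.48  0.136]
(164, 304) [0.395 0.559 0.063]
(246, 252) [0.505 0.358 0.062]
(290, 313) [0.352 0.264 0.049]
(207, 369) [0.238 0.463 0.06 ]
(345, 262) [0.472 0.12  0.001]
(300, 320) [ 0.339  0.244 -0.027]
(320, 300) [0.382 0.19  0.002]
(360, 283) [ 0.466  0.058 -0.387]
```

```bash
python3 - <<'E'
import numpy as np,cv2
from h import *
G={n:dict(np.load(n+"0.npz")) for n in("top","scene")}
for n,g in G.items():
    print(n)
    P=cloud(g);hsv=cv2.cvtColor(g["pixels"],cv2.COLOR_RGB2HSV)
    if n=="top": print(hsv[206,367],hsv[195,362],hsv[217,343])
    for k,box in dict(p3=(.5,.68,.05,.15),p5=(.5,.72,-.02,.12)).items():
        H,S,V=[hsv[...,i].astype(int) for i in range(3)]
        m=(S<70)&(V>120) if k=="p3" else (abs(H-27)<7)&(S>150)&(V>120)
        x,y,z=np.moveaxis(P,-1,0)
        m&=(x>box[0])&(x<box[1])&(y>box[2])&(y<box[3])&(z<.06)&(z>-.01)
        N,l,st,c=cv2.connectedComponentsWithStats(m.astype(np.uint8)); i=1+np.argmax(st[1:,4]); q=P[l==i]
        hi=q[q[:,2]>.03]; lo=q[q[:,2]<.015]
        print(k,c[i].round(),len(q),"zlo",np.median(lo[:,2]).round(4),cv2.minAreaRect(lo[:,:2].astype(np.float32)*1000),"tab",hi.mean(0).round(4),cv2.minAreaRect(hi[:,:2].astype(np.float32)*1000))
P=cloud(G["top"]);x,y,z=np.moveaxis(P,-1,0)
# along the insertion line: find counter edge offset towards -xh
xh=np.array([.877,.481]);yh=np.array([-.481,.877]);f=np.array([.3547,.2906])
rel=np.stack([x,y],-1)-f; a=rel@xh; d=-(rel@yh)
for d0 in np.arange(.03,.25,.02):
    s=(abs(d-d0)<.008)&(abs(a)<.15); on=s&(abs(z)<.008)
    t=s&(a>-.1)&(z>.01)
    print(d0.round(2),"edge a",a[on].min().round(3),"first high a",a[t].min().round(3) if t.any() else None)
E
```

```text
top
[ 29 151 254] [ 29 153 254] [ 30   1 253]
p3 [344. 218.] 503 zlo 0.0036 ((587.6228637695312, 112.4023666381836), (119.91583251953125, 30.82009506225586), 29.19610595703125) tab [0.5489 0.094  0.0382] ((549.49951171875, 93.86601257324219), (27.19391632080078, 12.227474212646484), 27.85089111328125)
p5 [367. 205.] 419 zlo 0.0059 ((614.394287109375, 48.87234878540039), (116.34561157226562, 27.665515899658203), 23.903181076049805) tab [0.5746 0.0332 0.0386] ((575.7018432617188, 33.63829040527344), (28.459070205688477, 11.653260231018066), 22.999473571777344)
scene
p3 [365. 262.] 479 zlo 0.0003 ((588.5732421875, 126.8800048828125), (108.893310546875, 46.95051956176758), 27.965194702148438) tab [0.5454 0.0896 0.0345] ((546.0018920898438, 91.24663543701172), (27.946041107177734, 12.26840591430664), 28.459257125854492)
p5 [394. 277.] 691 zlo 0.0037 ((610.5506591796875, 58.99066162109375), (124.29486083984375, 45.4923210144043), 23.47083282470703) tab [0.5714 0.03   0.0343] ((572.8805541992188, 31.83487892150879), (28.831562042236328, 11.970901489257812), 21.252840042114258)
0.03 edge a -0.036 first high a -0.017
0.05 edge a -0.036 first high a None
0.07 edge a -0.035 first high a None
0.09 edge a -0.035 first high a None
0.11 edge a -0.035 first high a None
0.13 edge a -0.034 first high a 0.067
0.15 edge a -0.033 first high a 0.069
0.17 edge a -0.033 first high a -0.021
0.19 edge a -0.033 first high a 0.054
0.21 edge a -0.032 first high a 0.05
0.23 edge a -0.032 first high a 0.006
```

Units first: shifts go in shares of 50 mm and turns go in units of 10 degrees. So -0.0322 m is -0.644, -0.0162 m is -0.324.

```bash
python3 -m creep '[{"dx":-0.644, "dy":-0.324, "finger_gap":0.045}, {"dx":-0.644, "dy":-0.324, "finger_gap":0.045}, {"dx":-0.644, "dy":-0.324, "finger_gap":0.045}, {"dx":-0.644, "dy":-0.324, "finger_gap":0.045}, {"dx":-0.644, "dy":-0.324, "finger_gap":0.045}, {"dx":-0.644, "dy":-0.324, "finger_gap":0.045}, {"dx":-0.644, "dy":-0.324, "finger_gap":0.045}]' 40
python3 -m creep '[{"dx":-0.644, "dy":-0.324, "finger_gap":0.045}, {"dx":-0.644, "dy":-0.324, "finger_gap":0.045}, {"dx":-0.644, "dy":-0.324, "finger_gap":0.045}, {"dx":-0.644, "dy":-0.324, "finger_gap":0.045}, {"dx":-0.644, "dy":-0.324, "finger_gap":0.045}, {"dx":-0.644, "dy":-0.324, "finger_gap":0.045}, {"dx":-0.644, "dy":-0.324, "finger_gap":0.045}]'
python3 -m creep '[{"spin":0.84, "finger_gap":0.045}, {"spin":0.84, "finger_gap":0.045}, {"spin":0.84, "finger_gap":0.045}, {"spin":0.84, "finger_gap":0.045}, {"spin":0.84, "finger_gap":0.045}, {"spin":0.84, "finger_gap":0.045}, {"spin":0.84, "finger_gap":0.045}]'
python3 -m creep '[{"spin":0.84, "finger_gap":0.045}, {"spin":0.84, "finger_gap":0.045}, {"spin":0.84, "finger_gap":0.045}, {"spin":0.84, "finger_gap":0.045}, {"spin":0.84, "finger_gap":0.045}, {"spin":0.84, "finger_gap":0.045}, {"spin":0.84, "finger_gap":0.045}, {"spin":0.8, "finger_gap":0.045}, {"finger_gap":0.045}]'
```

```text
time_s: 0.8
position: [0.3951, 0.2915, 0.2531]
tool_rot: [[-0.898, 0.44, -0.0], [0.44, 0.898, -0.0], [0.0, -0.0, -1.0]]
ft_force: [-0.2, 0.3, 0.7]
grip_width: 0.0449
gripper_force: 0.0
time_s: 1.5
position: [0.5476, 0.0904, 0.253]
tool_rot: [[-0.898, 0.44, -0.001], [0.44, 0.898, 0.0], [0.001, -0.0, -1.0]]
ft_force: [-0.6, 0.3, 0.1]
grip_width: 0.045
gripper_force: 0.0
time_s: 2.2
position: [0.5469, 0.0917, 0.253]
tool_rot: [[-0.083, 0.997, -0.001], [0.997, 0.083, -0.0], [0.0, -0.001, -1.0]]
ft_force: [-0.1, 0.5, 0.3]
grip_width: 0.0448
gripper_force: 0.0
time_s: 3.1
position: [0.5469, 0.0918, 0.253]
tool_rot: [[0.881, 0.473, -0.001], [0.473, -0.881, 0.0], [-0.001, -0.0, -1.0]]
ft_force: [0.8, 0.1, -0.1]
grip_width: 0.0452
gripper_force: 0.0
```

```bash
cat > m.py <<'E'
import numpy as np,sys
from rig import observe
# usage: m.py X Y Z YAW : deltas in current tool axes (translate first), and world->turn
s=observe();R=s["tool_rot"];p=s["position"]
T=np.array([float(a) for a in sys.argv[1:4]]);yaw=np.degrees(np.arctan2(R[1,0],R[0,0]))
t=float(sys.argv[4])
turn=(yaw-t+180)%360-180
print("t",s["time_s"],"pos",p.round(4),"yaw",yaw.round(2),"q",s["q"].round(1),"delta now",(R.T@(T-p)).round(4),"turn",turn.round(2))
c,S=np.cos(np.radians(t)),np.sin(np.radians(t)); R2=np.array([[c,S,0],[S,-c,0],[0,0,-1]])
print("delta after turn",(R2.T@(T-p)).round(4),"F",s["ft_force"].round(2),"grip",s["grip_width"])
E
python3 m.py .5475 .092 .036 28.3
```

```text
t 3.1 pos [0.5469 0.0918 0.253 ] yaw 28.22 q [-2.7 22.3 73.6  0.  84.1 59.1] delta now [8.00e-04 2.00e-04 2.17e-01] turn -0.08
delta after turn [6.00e-04 1.00e-04 2.17e-01] F [ 0.82  0.06 -0.13] grip 0.045159158404338436
```

In the tool's units: 0.04 m is 0.8, 0.03 m is 0.6.

```bash
python3 -m creep '[{"dz":0.8, "finger_gap":0.045}, {"dz":0.8, "finger_gap":0.045}, {"dz":0.8, "finger_gap":0.045}, {"dz":0.8, "finger_gap":0.045}, {"dz":0.6, "finger_gap":0.045}, {"dz":0.4, "finger_gap":0.045}, {"dz":0.14, "finger_gap":0.045}, {"finger_gap":0.045}]'
python3 -m creep '[{"finger_gap":0.005}, {"finger_gap":0.005}, {"finger_gap":0.005}, {"finger_gap":0.005}]' 40
```

```text
time_s: 3.9
position: [0.5468, 0.0917, 0.0358]
tool_rot: [[0.88, 0.476, -0.001], [0.476, -0.88, 0.0], [-0.001, -0.001, -1.0]]
ft_force: [1.1, -0.0, -0.0]
grip_width: 0.0449
gripper_force: 0.0
time_s: 4.3
position: [0.5476, 0.0917, 0.0376]
tool_rot: [[0.88, 0.474, 0.002], [0.474, -0.88, -0.0], [0.002, 0.001, -1.0]]
ft_force: [-1.4, -0.9, 6.2]
grip_width: 0.0112
gripper_force: 39.9
```

In the tool's units: -0.03 m is -0.6, -0.02 m is -0.4.

```bash
python3 -m creep '[{"finger_gap":0.005}, {"finger_gap":0.005}]'; python3 -m creep '[{"dz":-0.4, "finger_gap":0.005}, {"dz":-0.6, "finger_gap":0.005}, {"dz":-0.6, "finger_gap":0.005}, {"finger_gap":0.005}]'; python3 - <<'E'
from rig import get_image
import cv2
for n in("scene","top"):
    g=get_image(n);p=g["pixels"][...,::-1]
    c=p[150:350,230:490] if n=="scene" else p[130:330,220:480]
    globals()[n]=cv2.resize(c,None,fx=1.5,fy=1.5)
cv2.imwrite("pics/a.png",cv2.hconcat([scene,top]))
E
```

```text
time_s: 4.5
position: [0.5476, 0.0918, 0.0376]
tool_rot: [[0.88, 0.474, 0.002], [0.474, -0.88, -0.0], [0.002, 0.001, -1.0]]
ft_force: [-1.0, -0.3, 5.1]
grip_width: 0.0109
gripper_force: 39.9
time_s: 4.9
position: [0.5487, 0.0918, 0.1204]
tool_rot: [[0.88, 0.474, 0.008], [0.474, -0.88, -0.0], [0.007, 0.004, -1.0]]
ft_force: [-0.9, -0.4, -1.2]
grip_width: 0.0114
gripper_force: 39.0
```

View pics/a.png

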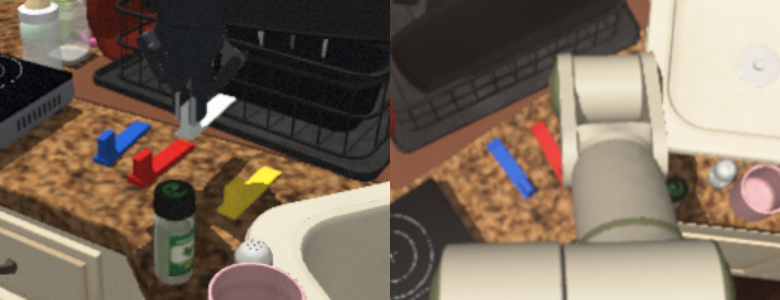

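The crop shows the white packer held in the jaws, at about (205,115), lifted and level. The other three are undisturbed.

```bash
python3 m.py .4345 .145 .06 118.8
```

```text
t 5.0 pos [0.547  0.0918 0.1168] yaw 28.3 q [-2.7 30.  85.3 -0.  64.6 59. ] delta now [-0.0739 -0.1002  0.0567] turn -90.5
delta after turn [ 0.1008 -0.073   0.0568] F [ 0.48  0.04 -1.59] grip 0.011301643725547615
```

In the tool's units: -0.025 m is -0.5, -0.0185 m is -0.37, -8 degrees is -0.8.

```bash
python3 -m creep '[{"dx":-0.37, "dy":-0.5, "finger_gap":0.005}, {"dx":-0.37, "dy":-0.5, "finger_gap":0.005}, {"dx":-0.37, "dy":-0.5, "finger_gap":0.005}, {"dx":-0.37, "dy":-0.5, "finger_gap":0.005}, {"spin":-0.8, "finger_gap":0.005}, {"spin":-0.85, "finger_gap":0.005}, {"spin":-0.85, "finger_gap":0.005}, {"spin":-0.85, "finger_gap":0.005}, {"spin":-0.85, "finger_gap":0.005}]'
python3 -m creep '[{"spin":-0.85, "finger_gap":0.005}, {"spin":-0.85, "finger_gap":0.005}, {"spin":-0.85, "finger_gap":0.005}, {"spin":-0.85, "finger_gap":0.005}, {"spin":-0.85, "finger_gap":0.005}, {"spin":-0.6, "finger_gap":0.005}, {"finger_gap":0.005}, {"finger_gap":0.005}]'; python3 m.py .4345 .145 .06 118.8
python3 - <<'E'
from rig import get_image
import numpy as np,cv2
from h import *
g=get_image("scene");np.savez("s1.npz",**g);cv2.imwrite("pics/b.png",g["pixels"][...,::-1][130:330,130:400])
P=cloud(g);x,y,z=np.moveaxis(P,-1,0);hsv=cv2.cvtColor(g["pixels"],cv2.COLOR_RGB2HSV)
m=(hsv[...,1]<70)&(hsv[...,2]>120)&(x>.33)&(x<.47)&(y>.11)&(y<.28)&(z>.04)&(z<.13)
N,l,st,c=cv2.connectedComponentsWithStats(m.astype(np.uint8));i=1+np.argmax(st[1:,4]);q=P[l==i]
f=np.array([.3547,.2906]);xh=np.array([.877,.481]);yh=np.array([-.481,.877])
a=(q[:,:2]-f)@xh;d=-(q[:,:2]-f)@yh
for lo in np.arange(.04,.2,.02):
    s=(d>lo)&(d<=lo+.02)
    if s.sum()>5: print(lo.round(2),s.sum(),"a",np.percentile(a[s],[5,95]).round(4),"z",np.percentile(q[s,2],[10,50,90]).round(4))
print("nose d",d.min())
E
```

```text
time_s: 5.9
position: [0.4339, 0.1447, 0.1153]
tool_rot: [[0.331, 0.943, -0.002], [0.943, -0.331, -0.0], [-0.001, -0.002, -1.0]]
ft_force: [-0.3, 0.4, 1.0]
grip_width: 0.0111
gripper_force: 39.0
time_s: 6.7
position: [0.4341, 0.1447, 0.1157]
tool_rot: [[-0.479, 0.878, -0.001], [0.878, 0.479, -0.0], [0.001, -0.001, -1.0]]
ft_force: [0.1, -0.2, -0.4]
grip_width: 0.0114
gripper_force: 39.0
t 6.7 pos [0.4341 0.1447 0.1157] yaw 118.62 q [  3.6  22.2 100.5  -0.   57.4 -25.1] delta now [0.     0.0005 0.0557] turn -0.18
delta after turn [0.0001 0.0004 0.0557] F [ 0.14 -0.25 -0.41] grip 0.011413706380842393
0.06 53 a [-0.0133  0.0085] z [0.0763 0.0782 0.0793]
0.08 73 a [-0.0139  0.0093] z [0.0778 0.0787 0.0797]
0.1 83 a [-0.0142  0.0087] z [0.0777 0.0787 0.0795]
0.12 84 a [-0.0136  0.0076] z [0.0775 0.0788 0.0795]
0.14 62 a [-0.0136 -0.0002] z [0.077  0.0789 0.0834]
0.16 151 a [-0.0144  0.0026] z [0.0782 0.0834 0.107 ]
nose d 0.06321635386438874
```

In the tool's units: 0.0015 m is 0.03, 0.03 m is 0.6, -0.2 degrees is -0.02.

```bash
python3 -m creep '[{"dy":0.03, "dz":0.6, "spin":-0.02, "finger_gap":0.005}, {"dz":0.6, "finger_gap":0.005}, {"dz":0.2, "finger_gap":0.005}, {"dz":0.08, "finger_gap":0.005}, {"dz":0.04, "finger_gap":0.005}, {"finger_gap":0.005}]'; python3 -m creep '[{"dz":0.02, "finger_gap":0.005}, {"dz":0.02, "finger_gap":0.005}, {"finger_gap":0.005}]'
cat > meas.py <<'E'
# blade relative to hob, in each camera; argv: colour
import sys,numpy as np,cv2
from rig import get_image,observe
from h import *
k=sys.argv[1];s=observe();print(s["time_s"],s["position"].round(4),s["ft_force"].round(2))
f=np.array([.3547,.2906]);xh=np.array([.877,.481]);yh=np.array([-.481,.877])
r=s["position"][:2]-f;print("TCP a,d",(r@xh).round(4),(-r@yh).round(4))
for n in("scene","top"):
    g=get_image(n);P=cloud(g);x,y,z=np.moveaxis(P,-1,0);hsv=cv2.cvtColor(g["pixels"],cv2.COLOR_RGB2HSV)
    m=masks(g)[k] if k not in("p3","p5") else ((hsv[...,1]<70)&(hsv[...,2]>110) if k=="p3" else (abs(hsv[...,0].astype(int)-28)<7)&(hsv[...,1]>120)&(hsv[...,2]>100))
    R=np.stack([x,y],-1)-f;a=R@xh;d=-(R@yh)
    m=m&(abs(a)<.03)&(d>.0)&(d<.14)&(z<.02)&(z>-.01)
    if m.sum()<30: print(n,"unseen");continue
    for lo in np.arange(.02,.14,.02):
        t=m&(d>lo)&(d<=lo+.02)
        if t.sum()>8: print(n,lo.round(2),"a",np.percentile(a[t],[3,97]).round(4),"mid",np.percentile(a[t],[3,97]).mean().round(4),"z",np.median(z[t]).round(4))
    print("nose d",d[m].min().round(4))
    h=(abs(z-.06)<.006)&(g["pixels"].max(-1)<70)&(abs(a)<.25)&(d<0)&(d>-.3)
    h=cv2.morphologyEx(h.astype(np.uint8),cv2.MORPH_OPEN,np.ones((3,3)))
    N,l,st,c=cv2.connectedComponentsWithStats(h);q=P[l==1+np.argmax(st[1:,4])]
    print("hob",cv2.minAreaRect(q[:,:2].astype(np.float32)*1000))
E
python3 meas.py p3
```

```text
time_s: 7.35
position: [0.4362, 0.1455, 0.041]
tool_rot: [[-0.484, 0.875, 0.001], [0.875, 0.484, 0.0], [-0.001, 0.001, -1.0]]
ft_force: [-0.5, -0.6, -0.7]
grip_width: 0.011
gripper_force: 39.1
time_s: 7.65
position: [0.4359, 0.1455, 0.0386]
tool_rot: [[-0.485, 0.875, 0.0], [0.875, 0.485, 0.0], [-0.0, 0.0, -1.0]]
ft_force: [-0.0, -0.6, -0.2]
grip_width: 0.011
gripper_force: 39.1
7.65 [0.4359 0.1455 0.0386] [-0.02 -0.65 -0.25]
TCP a,d 0.0014 0.1663
scene 0.06 a [-0.0118  0.0173] mid 0.0028 z -0.0
scene 0.08 a [-0.0136  0.0171] mid 0.0018 z 0.0012
scene 0.1 a [-0.0125  0.0177] mid 0.0026 z 0.0012
scene 0.12 a [-0.0121  0.0134] mid 0.0007 z 0.0015
nose d 0.0595
hob ((365.252197265625, 422.76190185546875), (196.0507354736328, 222.1071319580078), 28.52854347229004)
top 0.06 a [-0.0128  0.0139] mid 0.0005 z 0.0038
top 0.08 a [-0.0115  0.0132] mid 0.0008 z 0.0049
nose d 0.0618
hob ((402.2303161621094, 409.80133056640625), (144.19256591796875, 163.27427673339844), 28.74391746520996)
```

In the tool's units: -0.0005 m is -0.01, 0.001 m is 0.02.

```bash
python3 -m creep '[{"dy":-0.01, "dz":0.02, "finger_gap":0.005}, {"finger_gap":0.005}]'|head -5;  python3 -m creep '[{"dz":0.02, "finger_gap":0.005}, {"finger_gap":0.005}]'|grep -v tool; python3 m.py .4345 .145 .0376 118.8
```

```text
time_s: 7.95
position: [0.4355, 0.1453, 0.0376]
tool_rot: [[-0.484, 0.875, 0.001], [0.875, 0.484, 0.0], [-0.0, 0.001, -1.0]]
ft_force: [-0.8, 0.5, 3.7]
grip_width: 0.0111
time_s: 8.15
position: [0.4356, 0.1453, 0.0375]
ft_force: [-3.5, 0.5, 19.3]
grip_width: 0.0113
gripper_force: 41.8
t 8.15 pos [0.4356 0.1453 0.0375] yaw 118.99 q [  3.6  30.1 105.1  -0.   44.7 -25.4] delta now [ 0.0003 -0.0011 -0.0001] turn 0.19
delta after turn [ 0.0003 -0.0011 -0.0001] F [-3.54  0.45 19.26] grip 0.011274318507927893
```

In the tool's units: -0.0012 m is -0.024, 0.012 m is 0.24, 0.2 degrees is 0.02.

```bash
python3 -m creep '[{"dz":-0.024, "spin":0.02, "finger_gap":0.005}, {"dx":0.2, "finger_gap":0.005}, {"dx":0.24, "finger_gap":0.005}, {"dx":0.24, "finger_gap":0.005}, {"dx":0.16, "finger_gap":0.005}, {"dx":0.08, "finger_gap":0.005}, {"finger_gap":0.005}]'|grep -v tool;  python3 -m creep '[{"dx":0.06, "finger_gap":0.005}, {"dx":0.06, "finger_gap":0.005}, {"dx":0.06, "finger_gap":0.005}]'|grep -v tool; python3 m.py .3860 .2336 .0376 118.8
```

```text
time_s: 8.85
position: [0.4127, 0.1863, 0.0376]
ft_force: [-0.7, 2.6, 5.1]
grip_width: 0.0114
gripper_force: 39.8
time_s: 9.15
position: [0.409, 0.1934, 0.0376]
ft_force: [0.5, -1.0, 4.3]
grip_width: 0.0111
gripper_force: 39.7
t 9.15 pos [0.409  0.1934 0.0376] yaw 118.77 q [ 10.3  29.7 106.1  -0.   44.1 -18.5] delta now [ 0.0463 -0.0008 -0.0001] turn -0.03
delta after turn [ 0.0463 -0.0008 -0.    ] F [ 0.54 -1.    4.34] grip 0.011142688142826653
```

In the tool's units: 0.002 m is 0.04, -0.0002 m is -0.004.

```bash
python3 -m creep '[{"dx":0.04, "dz":-0.004, "finger_gap":0.005}, {"dx":0.04, "finger_gap":0.005}, {"dx":0.04, "finger_gap":0.005}, {"dx":0.04, "finger_gap":0.005}]'|grep -v tool;  python3 -m creep '[{"dx":0.04, "finger_gap":0.005}, {"dx":0.04, "finger_gap":0.005}, {"dx":0.04, "finger_gap":0.005}, {"dx":0.04, "finger_gap":0.005}]'|grep -v tool; python3 -m creep '[{"dx":0.06, "finger_gap":0.005}, {"dx":0.06, "finger_gap":0.005}, {"dx":0.06, "finger_gap":0.005}]'|grep -v tool
```

```text
time_s: 9.55
position: [0.4048, 0.2006, 0.0376]
ft_force: [0.3, -0.4, 0.4]
grip_width: 0.0112
gripper_force: 39.3
time_s: 9.95
position: [0.401, 0.2076, 0.0377]
ft_force: [-0.7, -0.5, -0.2]
grip_width: 0.0113
gripper_force: 39.2
time_s: 10.25
position: [0.3967, 0.2156, 0.0377]
ft_force: [-0.1, 0.6, 0.0]
grip_width: 0.0111
gripper_force: 39.1
```

In the tool's units: 0.003 m is 0.06.

```bash
python3 -m creep '[{"dx":0.06, "finger_gap":0.005}, {"dx":0.06, "finger_gap":0.005}, {"dx":0.06, "finger_gap":0.005}]'|grep -v tool;  python3 -m creep '[{"dx":0.06, "finger_gap":0.005}, {"dx":0.06, "finger_gap":0.005}, {"dx":0.06, "finger_gap":0.005}, {"dx":0.04, "finger_gap":0.005}]'|grep -v tool; python3 -m creep '[{"dx":-0.04, "finger_gap":0.005}, {"dx":-0.1, "finger_gap":0.005}, {"dx":-0.1, "finger_gap":0.005}]'|grep -v tool
```

```text
time_s: 10.55
position: [0.3924, 0.2235, 0.0377]
ft_force: [-0.7, -0.3, -0.8]
grip_width: 0.0113
gripper_force: 39.1
time_s: 10.95
position: [0.3871, 0.2331, 0.0377]
ft_force: [1.0, 0.1, 0.4]
grip_width: 0.0113
gripper_force: 39.1
time_s: 11.25
position: [0.3933, 0.2219, 0.0377]
ft_force: [-0.9, -0.5, -0.2]
grip_width: 0.0112
gripper_force: 39.1
```

In the tool's units: -0.04 m is -0.8, -0.03 m is -0.6, 8.5 degrees is 0.85.

```bash
python3 -m creep '[{"dx":-0.2, "finger_gap":0.005}, {"dx":-0.3, "finger_gap":0.005}, {"dx":-0.3, "finger_gap":0.005}, {"dx":-0.3, "finger_gap":0.005}, {"dx":-0.3, "finger_gap":0.005}, {"dx":-0.12, "finger_gap":0.005}, {"dz":-0.6, "finger_gap":0.005}, {"dz":-0.8, "finger_gap":0.005}, {"spin":0.85, "finger_gap":0.005}, {"spin":0.85, "finger_gap":0.005}]'|grep -v tool
python3 -m creep '[{"spin":0.85, "finger_gap":0.005}, {"spin":0.85, "finger_gap":0.005}, {"spin":0.85, "finger_gap":0.005}, {"spin":0.85, "finger_gap":0.005}, {"spin":0.85, "finger_gap":0.005}, {"spin":0.85, "finger_gap":0.005}, {"spin":0.85, "finger_gap":0.005}, {"spin":0.85, "finger_gap":0.005}, {"spin":0.55, "finger_gap":0.005}, {"finger_gap":0.005}]'|grep -v tool
python3 m.py .547 .092 .0376 28.3
```

```text
time_s: 12.25
position: [0.4299, 0.1556, 0.1088]
ft_force: [-0.9, -1.0, -0.5]
grip_width: 0.0111
gripper_force: 39.1
time_s: 13.25
position: [0.4295, 0.1556, 0.1077]
ft_force: [1.5, 0.2, -0.9]
grip_width: 0.0112
gripper_force: 39.1
t 13.25 pos [0.4295 0.1556 0.1077] yaw 28.23 q [  5.   22.9 101.2  -0.   55.9  66.8] delta now [0.0735 0.1116 0.0701] turn -0.07
delta after turn [0.0733 0.1117 0.0701] F [ 1.52  0.17 -0.9 ] grip 0.0111508914036692
```

In the tool's units: 0.03 m is 0.6, 0.028 m is 0.56.

```bash
python3 -m creep '[{"dx":0.36, "dy":0.56, "finger_gap":0.005}, {"dx":0.36, "dy":0.56, "finger_gap":0.005}, {"dx":0.36, "dy":0.56, "finger_gap":0.005}, {"dx":0.38, "dy":0.56, "finger_gap":0.005}, {"dz":0.6, "finger_gap":0.005}, {"dz":0.6, "finger_gap":0.005}, {"dz":0.16, "finger_gap":0.005}, {"dz":0.03, "finger_gap":0.005}, {"finger_gap":0.005}]'|grep -v tool
python3 -m creep '[{"finger_gap":0.04}, {"finger_gap":0.04}, {"finger_gap":0.04}, {"dz":-0.6, "finger_gap":0.04}, {"dz":-0.6, "finger_gap":0.04}, {"finger_gap":0.04}]'|grep -v tool
python3 m.py .574 .0325 .0365 23
```

```text
time_s: 14.15
position: [0.5471, 0.0917, 0.0387]
ft_force: [0.9, 0.1, -0.0]
grip_width: 0.0112
gripper_force: 39.5
time_s: 14.75
position: [0.5487, 0.0917, 0.102]
ft_force: [-0.6, -0.5, -0.5]
grip_width: 0.0398
gripper_force: 0.0
t 14.75 pos [0.5487 0.0917 0.102 ] yaw 28.31 q [-2.7 31.1 86.2  0.  62.3 59. ] delta now [-0.0062  0.0639  0.0657] turn 5.31
delta after turn [0.0002 0.0644 0.0655] F [-0.57 -0.5  -0.5 ] grip 0.03977675274412659
```

In the tool's units: 0.022 m is 0.44, 0.032 m is 0.64, 5.3 degrees is 0.53.

```bash
python3 -m creep '[{"spin":0.53, "finger_gap":0.04}, {"dy":0.64, "finger_gap":0.04}, {"dy":0.64, "finger_gap":0.04}, {"dz":0.6, "finger_gap":0.04}, {"dz":0.44, "finger_gap":0.04}, {"dz":0.12, "finger_gap":0.04}, {"finger_gap":0.04}]'|grep -v tool
python3 -m creep '[{"finger_gap":0.005}, {"finger_gap":0.005}, {"finger_gap":0.005}, {"finger_gap":0.005}]'
python3 -m creep '[{"dz":-0.4, "finger_gap":0.005}, {"dz":-0.6, "finger_gap":0.005}, {"dz":-0.5, "finger_gap":0.005}, {"finger_gap":0.005}]'|grep -v tool
python3 m.py .4345 .145 .06 118.8
```

```text
time_s: 15.45
position: [0.5715, 0.0329, 0.0395]
ft_force: [-0.7, 0.4, 0.3]
grip_width: 0.0397
gripper_force: 0.0
time_s: 15.85
position: [0.5725, 0.0328, 0.0414]
tool_rot: [[0.921, 0.391, 0.002], [0.391, -0.921, -0.0], [0.002, 0.001, -1.0]]
ft_force: [-1.3, 0.1, 6.1]
grip_width: 0.011
gripper_force: 41.0
time_s: 16.25
position: [0.5733, 0.0327, 0.1187]
ft_force: [-0.1, 0.0, -1.0]
grip_width: 0.0109
gripper_force: 40.1
t 16.25 pos [0.5733 0.0327 0.1187] yaw 23.0 q [-8.5 31.4 82.1 -0.  66.1 58.5] delta now [-0.0842 -0.1578  0.0577] turn -95.8
delta after turn [ 0.1653 -0.0675  0.0587] F [-0.1   0.   -1.03] grip 0.010917005541127883
```

In the tool's units: -0.0316 m is -0.632, -0.0168 m is -0.336, -8 degrees is -0.8.

```bash
python3 -m creep '[{"dx":-0.336, "dy":-0.632, "finger_gap":0.005}, {"dx":-0.336, "dy":-0.632, "finger_gap":0.005}, {"dx":-0.336, "dy":-0.632, "finger_gap":0.005}, {"dx":-0.336, "dy":-0.632, "finger_gap":0.005}, {"dx":-0.336, "dy":-0.632, "finger_gap":0.005}, {"spin":-0.8, "finger_gap":0.005}, {"spin":-0.8, "finger_gap":0.005}, {"spin":-0.8, "finger_gap":0.005}, {"spin":-0.8, "finger_gap":0.005}, {"spin":-0.8, "finger_gap":0.005}]'|grep -v tool
python3 -m creep '[{"spin":-0.8, "finger_gap":0.005}, {"spin":-0.8, "finger_gap":0.005}, {"spin":-0.8, "finger_gap":0.005}, {"spin":-0.8, "finger_gap":0.005}, {"spin":-0.8, "finger_gap":0.005}, {"spin":-0.8, "finger_gap":0.005}, {"spin":-0.78, "finger_gap":0.005}, {"finger_gap":0.005}, {"finger_gap":0.005}]'|grep -v tool
python3 m.py .4350 .1453 .0415 118.8
```

```text
time_s: 17.25
position: [0.4325, 0.1455, 0.1148]
ft_force: [-1.1, -0.8, 0.9]
grip_width: 0.0108
gripper_force: 40.1
time_s: 18.15
position: [0.4327, 0.1454, 0.1149]
ft_force: [-0.4, 0.3, -0.4]
grip_width: 0.0108
gripper_force: 40.1
t 18.15 pos [0.4327 0.1454 0.1149] yaw 118.58 q [  3.7  22.2 100.7  -0.   57.1 -24.9] delta now [-0.0012  0.002   0.0734] turn -0.22
delta after turn [-0.0012  0.002   0.0734] F [-0.44  0.26 -0.42] grip 0.010831920002223022
```

In the tool's units: 0.0012 m is 0.024, 0.03 m is 0.6, -0.2 degrees is -0.02.

```bash
python3 -m creep '[{"dy":0.024, "dz":0.6, "spin":-0.02, "finger_gap":0.005}, {"dz":0.6, "finger_gap":0.005}, {"dz":0.18, "finger_gap":0.005}, {"dz":0.04, "finger_gap":0.005}, {"finger_gap":0.005}]'|grep -v tool; python3 -m creep '[{"dz":0.02, "finger_gap":0.005}, {"finger_gap":0.005}]'|grep -v tool;  python3 -m creep '[{"dz":0.016, "finger_gap":0.005}, {"finger_gap":0.005}]'|grep -v tool; python3 meas.py p5;python3 m.py .4350 .1453 .0415 118.8
```

```text
time_s: 18.65
position: [0.4343, 0.146, 0.0448]
ft_force: [-0.2, 0.1, -0.8]
grip_width: 0.0112
gripper_force: 40.1
time_s: 18.85
position: [0.4343, 0.1461, 0.044]
ft_force: [0.5, -0.2, 0.4]
grip_width: 0.0114
gripper_force: 40.1
time_s: 19.05
position: [0.434, 0.146, 0.0427]
ft_force: [-0.5, 0.1, -0.7]
grip_width: 0.0111
gripper_force: 40.1
19.05 [0.434  0.146  0.0427] [-0.49  0.06 -0.69]
TCP a,d 0.0 0.1649
scene 0.06 a [-0.0141  0.0191] mid 0.0025 z 0.0024
scene 0.08 a [-0.0143  0.0192] mid 0.0025 z 0.0034
scene 0.1 a [-0.0139  0.0177] mid 0.0019 z 0.0035
scene 0.12 a [-0.0138  0.0117] mid -0.001 z 0.0036
nose d 0.0569
hob ((364.9769592285156, 422.208984375), (197.69842529296875, 220.94442749023438), 28.825109481811523)
top 0.06 a [-0.0124  0.0118] mid -0.0003 z 0.0057
top 0.08 a [-0.0118  0.0116] mid -0.0001 z 0.0074
nose d 0.0612
hob ((401.8471984863281, 409.4091491699219), (144.23475646972656, 162.9105224609375), 28.772693634033203)
t 19.15 pos [0.434  0.146  0.0425] yaw 118.98 q [  3.7  29.5 105.   -0.   45.5 -25.3] delta now [-0.0011  0.0005  0.001 ] turn 0.18
delta after turn [-0.0011  0.0005  0.001 ] F [ 0.73 -0.01 -0.  ] grip 0.010907970286388211
```

In the tool's units: 0.0008 m is 0.016, 0.0007 m is 0.014, 0.2 degrees is 0.02.

```bash
python3 -m creep '[{"dy":0.014, "dz":0.016, "spin":0.02, "finger_gap":0.005}, {"finger_gap":0.005}]'|grep -v tool;  python3 -m creep '[{"dz":0.012, "finger_gap":0.005}, {"finger_gap":0.005}]'|grep -v tool
```

```text
time_s: 19.35
position: [0.4346, 0.1464, 0.0415]
ft_force: [0.2, 0.8, -0.5]
grip_width: 0.0111
gripper_force: 40.1
time_s: 19.55
position: [0.4347, 0.1464, 0.0414]
ft_force: [-0.7, -0.7, 5.9]
grip_width: 0.0112
gripper_force: 40.9
```

In the tool's units: -0.0003 m is -0.006, 0.012 m is 0.24.

```bash
python3 -m creep '[{"dz":-0.006, "finger_gap":0.005}, {"dx":0.2, "finger_gap":0.005}, {"dx":0.24, "finger_gap":0.005}, {"dx":0.24, "finger_gap":0.005}, {"dx":0.12, "finger_gap":0.005}, {"finger_gap":0.005}]'|grep -v tool;  python3 -m creep '[{"dx":0.04, "finger_gap":0.005}, {"dx":0.04, "finger_gap":0.005}, {"dx":0.04, "finger_gap":0.005}]'|grep -v tool; python3 m.py .3872 .2313 .0414 118.8
```

```text
time_s: 20.15
position: [0.4145, 0.1825, 0.0414]
ft_force: [-1.1, 2.1, 3.8]
grip_width: 0.011
gripper_force: 40.6
time_s: 20.45
position: [0.4127, 0.1866, 0.0414]
ft_force: [0.7, -1.5, 4.2]
grip_width: 0.011
gripper_force: 40.7
t 20.45 pos [0.4127 0.1866 0.0414] yaw 118.76 q [  9.3  29.3 105.9  -0.   44.8 -19.5] delta now [ 0.0515 -0.0008 -0.    ] turn -0.04
delta after turn [ 0.0515 -0.0008 -0.    ] F [ 0.69 -1.48  4.22] grip 0.010975105416005637
```

In the tool's units: -0.0002 m is -0.004, 0.002 m is 0.04.

```bash
python3 -m creep '[{"dx":0.04, "dz":-0.004, "finger_gap":0.005}, {"dx":0.04, "finger_gap":0.005}, {"dx":0.04, "finger_gap":0.005}]'|grep -v tool;  python3 -m creep '[{"dx":0.04, "finger_gap":0.005}, {"dx":0.04, "finger_gap":0.005}]'|grep -v tool;python3 -m creep '[{"dx":0.04, "finger_gap":0.005}]'|grep -v tool
```

```text
time_s: 20.75
position: [0.4093, 0.192, 0.0414]
ft_force: [-0.1, -0.2, 0.6]
grip_width: 0.011
gripper_force: 40.2
time_s: 20.95
position: [0.4074, 0.1956, 0.0414]
ft_force: [0.6, 0.1, 0.2]
grip_width: 0.0115
gripper_force: 40.2
time_s: 21.05
position: [0.4065, 0.1974, 0.0415]
ft_force: [0.2, 0.4, 0.6]
grip_width: 0.0109
gripper_force: 40.2
```

```bash
python3 -m creep '[{"dx":0.04, "finger_gap":0.005}, {"dx":0.02, "finger_gap":0.005}]'|grep -v tool;  python3 -m creep '[{"dx":0.04, "finger_gap":0.005}, {"dx":0.02, "finger_gap":0.005}]'|grep -v tool;python3 -m creep '[{"dx":0.04, "finger_gap":0.005}, {"dx":0.02, "finger_gap":0.005}]'|grep -v tool
```

```text
time_s: 21.25
position: [0.4051, 0.2, 0.0415]
ft_force: [-0.6, 0.0, -0.1]
grip_width: 0.011
gripper_force: 40.1
time_s: 21.45
position: [0.4036, 0.2026, 0.0415]
ft_force: [-0.1, -0.4, -0.1]
grip_width: 0.0108
gripper_force: 40.1
time_s: 21.65
position: [0.4022, 0.2052, 0.0415]
ft_force: [-0.2, -0.6, 0.8]
grip_width: 0.0108
gripper_force: 40.1
```

In the tool's units: 0.002 m is 0.04.

```bash
python3 -m creep '[{"dx":0.04, "finger_gap":0.005}, {"dx":0.04, "finger_gap":0.005}]'|grep -v tool;  python3 -m creep '[{"dx":0.04, "finger_gap":0.005}, {"dx":0.04, "finger_gap":0.005}]'|grep -v tool;python3 -m creep '[{"dx":0.04, "finger_gap":0.005}, {"dx":0.04, "finger_gap":0.005}]'|grep -v tool
```

```text
time_s: 21.85
position: [0.4003, 0.2087, 0.0415]
ft_force: [0.2, 0.8, -0.1]
grip_width: 0.0113
gripper_force: 40.1
time_s: 22.05
position: [0.3984, 0.2123, 0.0415]
ft_force: [0.3, -0.9, -1.3]
grip_width: 0.0108
gripper_force: 40.1
time_s: 22.25
position: [0.3964, 0.2158, 0.0415]
ft_force: [-0.1, -1.0, 0.7]
grip_width: 0.0113
gripper_force: 40.1
```

Units first: shifts go in shares of 50 mm and turns go in units of 10 degrees. So 0.003 m is 0.06.

```bash
python3 -m creep '[{"dx":0.06, "finger_gap":0.005}, {"dx":0.06, "finger_gap":0.005}]'|grep -v tool;  python3 -m creep '[{"dx":0.06, "finger_gap":0.005}, {"dx":0.06, "finger_gap":0.005}]'|grep -v tool;python3 -m creep '[{"dx":0.06, "finger_gap":0.005}, {"dx":0.04, "finger_gap":0.005}]'|grep -v tool; python3 -m creep '[{"dx":-0.04, "finger_gap":0.005}, {"dx":-0.12, "finger_gap":0.005}]'|grep -v tool
```

```text
time_s: 22.45
position: [0.3935, 0.2211, 0.0415]
ft_force: [-0.2, 0.8, 0.3]
grip_width: 0.0109
gripper_force: 40.1
time_s: 22.65
position: [0.3906, 0.2264, 0.0415]
ft_force: [0.7, 0.3, -1.6]
grip_width: 0.0111
gripper_force: 40.1
time_s: 22.85
position: [0.3882, 0.2308, 0.0415]
ft_force: [-0.4, 0.4, -0.5]
grip_width: 0.0108
gripper_force: 40.1
time_s: 23.05
position: [0.3921, 0.2235, 0.0415]
ft_force: [0.6, -0.6, 0.0]
grip_width: 0.0109
gripper_force: 40.1
```

In the tool's units: -0.04 m is -0.8, -0.03 m is -0.6, 8 degrees is 0.8.

```bash
python3 -m creep '[{"dx":-0.2, "finger_gap":0.005}, {"dx":-0.3, "finger_gap":0.005}, {"dx":-0.3, "finger_gap":0.005}, {"dx":-0.3, "finger_gap":0.005}, {"dx":-0.3, "finger_gap":0.005}, {"dx":-0.16, "finger_gap":0.005}, {"dz":-0.6, "finger_gap":0.005}, {"dz":-0.8, "finger_gap":0.005}, {"spin":0.8, "finger_gap":0.005}, {"spin":0.8, "finger_gap":0.005}]'|grep -v tool
python3 -m creep '[{"spin":0.8, "finger_gap":0.005}, {"spin":0.8, "finger_gap":0.005}, {"spin":0.8, "finger_gap":0.005}, {"spin":0.8, "finger_gap":0.005}, {"spin":0.8, "finger_gap":0.005}, {"spin":0.8, "finger_gap":0.005}, {"spin":0.8, "finger_gap":0.005}, {"spin":0.8, "finger_gap":0.005}, {"spin":0.8, "finger_gap":0.005}, {"spin":0.78, "finger_gap":0.005}]'|grep -v tool
python3 -m creep '[{"finger_gap":0.005}]' >/dev/null; python3 m.py .573 .033 .0418 23
```

```text
time_s: 24.05
position: [0.4302, 0.1548, 0.1126]
ft_force: [0.1, -1.2, -0.4]
grip_width: 0.0112
gripper_force: 40.1
time_s: 25.05
position: [0.4298, 0.1548, 0.1115]
ft_force: [-0.5, 1.1, 0.2]
grip_width: 0.0112
gripper_force: 40.1
t 25.15 pos [0.4298 0.1548 0.1115] yaw 22.9 q [  4.9  22.5 101.   -0.   56.6  72. ] delta now [0.0845 0.168  0.0697] turn -0.1
delta after turn [0.0842 0.1681 0.0697] F [ 0.44  0.32 -0.46] grip 0.011115381792806234
```

In the tool's units: 0.0336 m is 0.672, 0.0169 m is 0.338.

```bash
python3 -m creep '[{"dx":0.338, "dy":0.672, "finger_gap":0.005}, {"dx":0.338, "dy":0.672, "finger_gap":0.005}, {"dx":0.338, "dy":0.672, "finger_gap":0.005}, {"dx":0.338, "dy":0.672, "finger_gap":0.005}, {"dx":0.338, "dy":0.672, "finger_gap":0.005}, {"dz":0.6, "finger_gap":0.005}, {"dz":0.6, "finger_gap":0.005}, {"dz":0.14, "finger_gap":0.005}, {"dz":0.04, "finger_gap":0.005}, {"finger_gap":0.005}]'|grep -v tool
python3 -m creep '[{"finger_gap":0.04}, {"finger_gap":0.04}, {"finger_gap":0.04}, {"dz":-0.6, "finger_gap":0.04}, {"dz":-0.6, "finger_gap":0.04}, {"spin":-0.45, "finger_gap":0.04}, {"spin":-0.45, "finger_gap":0.04}, {"finger_gap":0.04}]'|grep -v tool
python3 m.py .495 .2045 .046 32
```

```text
time_s: 26.15
position: [0.5736, 0.0335, 0.0435]
ft_force: [-0.0, 0.1, -0.1]
grip_width: 0.0113
gripper_force: 40.1
time_s: 26.95
position: [0.5732, 0.0335, 0.103]
ft_force: [-0.1, -0.2, -0.6]
grip_width: 0.0398
gripper_force: 0.0
t 26.95 pos [0.5732 0.0335 0.103 ] yaw 32.04 q [-8.5 32.6 82.9  0.  64.5 49.5] delta now [ 0.0244 -0.1864  0.0569] turn 0.04
delta after turn [ 0.0243 -0.1864  0.057 ] F [-0.11 -0.22 -0.64] grip 0.03982302544070508
```

In the tool's units: -0.0373 m is -0.746, 0.0049 m is 0.098.

```bash
python3 -m creep '[{"dx":0.098, "dy":-0.746, "finger_gap":0.04}, {"dx":0.098, "dy":-0.746, "finger_gap":0.04}, {"dx":0.098, "dy":-0.746, "finger_gap":0.04}, {"dx":0.098, "dy":-0.746, "finger_gap":0.04}, {"dx":0.098, "dy":-0.746, "finger_gap":0.04}, {"dz":0.6, "finger_gap":0.04}, {"dz":0.4, "finger_gap":0.04}, {"dz":0.12, "finger_gap":0.04}, {"finger_gap":0.04}]'|grep -v tool
python3 -m creep '[{"finger_gap":0.005}, {"finger_gap":0.005}, {"finger_gap":0.005}, {"finger_gap":0.005}]'
python3 -m creep '[{"dz":-0.4, "finger_gap":0.005}, {"dz":-0.6, "finger_gap":0.005}, {"dz":-0.5, "finger_gap":0.005}, {"finger_gap":0.005}]'|grep -v tool
python3 m.py .4350 .1453 .0415 118.8
```

```text
time_s: 27.85
position: [0.495, 0.2045, 0.0461]
ft_force: [0.5, -0.5, -0.9]
grip_width: 0.0399
gripper_force: 0.0
time_s: 28.25
position: [0.4957, 0.2046, 0.0475]
tool_rot: [[0.848, 0.529, 0.002], [0.529, -0.848, 0.0], [0.002, 0.001, -1.0]]
ft_force: [-1.2, -0.5, 6.2]
grip_width: 0.0111
gripper_force: 41.5
time_s: 28.65
position: [0.4965, 0.2049, 0.1248]
ft_force: [-0.3, -0.6, -0.5]
grip_width: 0.0107
gripper_force: 40.6
t 28.65 pos [0.4965 0.2049 0.1248] yaw 31.98 q [ 9.8 27.9 87.8  0.  64.  67.8] delta now [-0.0842  0.0178  0.0828] turn -86.82
delta after turn [-0.0226 -0.0826  0.0833] F [-0.31 -0.63 -0.51] grip 0.010699613145442186
```

In the tool's units: -0.028 m is -0.56, 0.006 m is 0.12, -7.9 degrees is -0.79.

```bash
python3 -m creep '[{"dx":-0.56, "dy":0.12, "finger_gap":0.005}, {"dx":-0.56, "dy":0.12, "finger_gap":0.005}, {"dx":-0.56, "dy":0.12, "finger_gap":0.005}, {"spin":-0.79, "finger_gap":0.005}, {"spin":-0.79, "finger_gap":0.005}, {"spin":-0.79, "finger_gap":0.005}, {"spin":-0.79, "finger_gap":0.005}, {"spin":-0.79, "finger_gap":0.005}, {"spin":-0.79, "finger_gap":0.005}, {"spin":-0.79, "finger_gap":0.005}]'|grep -v tool
python3 -m creep '[{"spin":-0.79, "finger_gap":0.005}, {"spin":-0.79, "finger_gap":0.005}, {"spin":-0.79, "finger_gap":0.005}, {"spin":-0.79, "finger_gap":0.005}, {"finger_gap":0.005}, {"finger_gap":0.005}]'|grep -v tool
python3 m.py .4350 .1453 .0475 118.8
```

```text
time_s: 29.65
position: [0.4331, 0.1448, 0.121]
ft_force: [0.9, 0.8, -0.4]
grip_width: 0.0107
gripper_force: 40.6
time_s: 30.25
position: [0.4332, 0.1448, 0.1212]
ft_force: [-0.9, 0.1, -0.9]
grip_width: 0.011
gripper_force: 40.6
t 30.25 pos [0.4332 0.1448 0.1212] yaw 118.67 q [  3.6  21.6 100.2  -0.   58.2 -25.1] delta now [-0.0004  0.0018  0.0737] turn -0.13
delta after turn [-0.0004  0.0018  0.0737] F [-0.86  0.14 -0.88] grip 0.011016706611195526
```

In the tool's units: 0.03 m is 0.6, 0.009 m is 0.18.

```bash
python3 -m creep '[{"dy":0.02, "dz":0.6, "finger_gap":0.005}, {"dz":0.6, "finger_gap":0.005}, {"dz":0.18, "finger_gap":0.005}, {"dz":0.04, "finger_gap":0.005}, {"finger_gap":0.005}]'|grep -v tool; python3 -m creep '[{"dz":0.02, "finger_gap":0.005}, {"finger_gap":0.005}]'|grep -v tool;  python3 -m creep '[{"dz":0.016, "finger_gap":0.005}, {"finger_gap":0.005}]'|grep -v tool; python3 meas.py p7;python3 m.py .4350 .1453 .0475 118.8
```

```text
time_s: 30.75
position: [0.4347, 0.1454, 0.0511]
ft_force: [0.0, -0.0, 0.5]
grip_width: 0.0107
gripper_force: 40.6
time_s: 30.95
position: [0.4347, 0.1454, 0.0503]
ft_force: [0.4, 0.7, 0.5]
grip_width: 0.0107
gripper_force: 40.6
time_s: 31.15
position: [0.4344, 0.1454, 0.049]
ft_force: [0.9, 0.6, 0.6]
grip_width: 0.0107
gripper_force: 40.6
31.15 [0.4344 0.1454 0.049 ] [0.86 0.65 0.65]
TCP a,d 0.0 0.1657
scene 0.06 a [-0.014  0.009] mid -0.0025 z 0.0043
scene 0.08 a [-0.015   0.0088] mid -0.0031 z 0.0055
scene 0.1 a [-0.0147  0.01  ] mid -0.0023 z 0.0056
scene 0.12 a [-0.0137  0.0085] mid -0.0026 z 0.0059
nose d 0.0591
hob ((365.8231201171875, 422.9251403808594), (197.10699462890625, 221.14952087402344), 28.972566604614258)
top 0.06 a [-0.0101  0.0078] mid -0.0011 z 0.0077
top 0.08 a [-0.0107  0.0075] mid -0.0016 z 0.0092
nose d 0.0665
hob ((385.79559326171875, 400.9550476074219), (181.47540283203125, 163.41510009765625), 28.792009353637695)
t 31.25 pos [0.4343 0.1454 0.0488] yaw 118.88 q [  3.6  28.8 104.7   0.   46.5 -25.2] delta now [-0.0004  0.0005  0.0013] turn 0.08
delta after turn [-0.0004  0.0005  0.0013] F [-0.06 -0.64 -0.16] grip 0.010940883366372845
```

In the tool's units: 0.0015 m is 0.03, 0.001 m is 0.02.

```bash
python3 -m creep '[{"dy":0.03, "dz":0.02, "finger_gap":0.005}, {"finger_gap":0.005}]'|grep -v tool;  python3 -m creep '[{"dz":0.012, "finger_gap":0.005}, {"finger_gap":0.005}]'|grep -v tool
```

```text
time_s: 31.45
position: [0.4358, 0.1461, 0.0477]
ft_force: [0.1, 0.0, 1.1]
grip_width: 0.0107
gripper_force: 40.6
time_s: 31.65
position: [0.4358, 0.1461, 0.0475]
ft_force: [-1.4, -0.2, 6.2]
grip_width: 0.0109
gripper_force: 41.4
```

In the tool's units: 0.012 m is 0.24, 0.01 m is 0.2.

```bash
python3 -m creep '[{"dz":-0.008, "finger_gap":0.005}, {"dx":0.2, "finger_gap":0.005}, {"dx":0.24, "finger_gap":0.005}, {"dx":0.24, "finger_gap":0.005}, {"dx":0.16, "finger_gap":0.005}, {"finger_gap":0.005}]'|grep -v tool;  python3 -m creep '[{"dx":0.04, "dz":-0.002, "finger_gap":0.005}, {"dx":0.04, "finger_gap":0.005}, {"dx":0.02, "finger_gap":0.005}]'|grep -v tool; python3 -m creep '[{"dx":0.04, "finger_gap":0.005}, {"dx":0.04, "finger_gap":0.005}]'|grep -v tool; python3 m.py .3872 .2313 .0475 118.8
```

```text
time_s: 32.25
position: [0.4144, 0.184, 0.0476]
ft_force: [-0.6, 0.6, 2.3]
grip_width: 0.0105
gripper_force: 41.0
time_s: 32.55
position: [0.413, 0.1871, 0.0476]
ft_force: [1.2, -1.2, 1.4]
grip_width: 0.0111
gripper_force: 40.8
time_s: 32.75
position: [0.411, 0.1907, 0.0476]
ft_force: [0.3, -0.3, 0.2]
grip_width: 0.0105
gripper_force: 40.7
t 32.75 pos [0.411  0.1907 0.0476] yaw 118.86 q [  9.9  28.7 105.5  -0.   45.8 -19. ] delta now [ 0.047  -0.0013  0.0001] turn 0.06
delta after turn [ 0.047  -0.0013  0.0001] F [ 0.32 -0.3   0.23] grip 0.010487421883639231
```

```bash
python3 -m creep '[{"dx":0.04, "finger_gap":0.005}, {"dx":0.04, "finger_gap":0.005}]'|grep -v tool;  python3 -m creep '[{"dx":0.04, "finger_gap":0.005}, {"dx":0.02, "finger_gap":0.005}]'|grep -v tool; python3 -m creep '[{"dx":0.03, "finger_gap":0.005}, {"dx":0.03, "finger_gap":0.005}]'|grep -v tool
```

```text
time_s: 32.95
position: [0.4089, 0.1944, 0.0476]
ft_force: [0.7, 0.6, 1.5]
grip_width: 0.0111
gripper_force: 40.7
time_s: 33.15
position: [0.4074, 0.197, 0.0476]
ft_force: [0.6, 0.1, 1.5]
grip_width: 0.0107
gripper_force: 40.7
time_s: 33.35
position: [0.4061, 0.1996, 0.0476]
ft_force: [1.2, -0.5, 0.4]
grip_width: 0.0108
gripper_force: 40.7
```

In the tool's units: 0.0015 m is 0.03, 0.001 m is 0.02.

```bash
python3 -m creep '[{"dx":0.03, "finger_gap":0.005}, {"dx":0.02, "finger_gap":0.005}]'|grep -v tool;  python3 -m creep '[{"dx":0.03, "finger_gap":0.005}, {"dx":0.02, "finger_gap":0.005}]'|grep -v tool
```

```text
time_s: 33.55
position: [0.4049, 0.2018, 0.0476]
ft_force: [0.4, 0.0, 0.5]
grip_width: 0.0108
gripper_force: 40.7
time_s: 33.75
position: [0.4038, 0.2038, 0.0477]
ft_force: [1.2, -2.6, 1.5]
grip_width: 0.0109
gripper_force: 40.7
```

In the tool's units: 0.001 m is 0.02.

```bash
python3 -m creep '[{"dx":0.02, "finger_gap":0.005}, {"finger_gap":0.005}]'|grep -v tool;  python3 -m creep '[{"dx":0.02, "finger_gap":0.005}, {"finger_gap":0.005}]'|grep -v tool;  python3 -m creep '[{"dx":0.02, "finger_gap":0.005}, {"finger_gap":0.005}]'|grep -v tool
```

```text
time_s: 33.95
position: [0.4034, 0.2047, 0.0477]
ft_force: [1.0, -3.0, 0.6]
grip_width: 0.0109
gripper_force: 40.7
time_s: 34.15
position: [0.403, 0.2056, 0.0477]
ft_force: [1.6, -3.1, 0.7]
grip_width: 0.0108
gripper_force: 40.7
time_s: 34.35
position: [0.4027, 0.2063, 0.0478]
ft_force: [2.6, -5.1, 0.9]
grip_width: 0.0108
gripper_force: 40.8
```

In the tool's units: 0.001 m is 0.02.

```bash
python3 -m creep '[{"dx":0.02, "finger_gap":0.005}, {"dx":0.02, "finger_gap":0.005}]'|grep -v tool;  python3 -m creep '[{"dx":0.02, "finger_gap":0.005}, {"dx":0.02, "finger_gap":0.005}]'|grep -v tool
```

```text
time_s: 34.55
position: [0.4021, 0.2078, 0.0478]
ft_force: [4.2, -8.2, 1.6]
grip_width: 0.0108
gripper_force: 40.9
time_s: 34.75
position: [0.4011, 0.2096, 0.0478]
ft_force: [3.6, -7.0, 1.8]
grip_width: 0.0107
gripper_force: 40.8
```

In the tool's units: 0.001 m is 0.02.

```bash
python3 -m creep '[{"dx":0.02, "finger_gap":0.005}, {"dx":0.02, "finger_gap":0.005}]'|grep -v tool;  python3 -m creep '[{"dx":0.02, "finger_gap":0.005}, {"dx":0.02, "finger_gap":0.005}]'|grep -v tool; python3 m.py .3880 .2320 .0475 118.8
```

```text
time_s: 34.95
position: [0.4, 0.2114, 0.0478]
ft_force: [3.3, -7.0, 0.9]
grip_width: 0.0105
gripper_force: 40.8
time_s: 35.15
position: [0.399, 0.2132, 0.0478]
ft_force: [3.5, -5.4, 1.1]
grip_width: 0.0107
gripper_force: 40.8
t 35.15 pos [0.399  0.2132 0.0478] yaw 118.89 q [ 1.310e+01  2.860e+01  1.056e+02 -1.000e-01  4.570e+01 -1.580e+01] delta now [ 0.0218 -0.0005  0.0002] turn 0.09
delta after turn [ 0.0218 -0.0006  0.0003] F [ 3.47 -5.38  1.09] grip 0.010737417262562523
```

```bash
python3 -m creep '[{"dx":0.03, "finger_gap":0.005}, {"dx":0.03, "finger_gap":0.005}, {"dx":0.03, "finger_gap":0.005}]'|grep -v tool;  python3 -m creep '[{"dx":0.03, "finger_gap":0.005}, {"dx":0.03, "finger_gap":0.005}, {"dx":0.03, "finger_gap":0.005}]'|grep -v tool
```

```text
time_s: 35.45
position: [0.3968, 0.2171, 0.0478]
ft_force: [4.4, -6.0, 0.6]
grip_width: 0.0106
gripper_force: 40.8
time_s: 35.75
position: [0.3946, 0.221, 0.0477]
ft_force: [3.7, -7.0, 0.8]
grip_width: 0.0107
gripper_force: 40.8
```

In the tool's units: 0.0015 m is 0.03.

```bash
python3 -m creep '[{"dx":0.03, "finger_gap":0.005}, {"dx":0.03, "finger_gap":0.005}, {"dx":0.03, "finger_gap":0.005}, {"dx":0.03, "finger_gap":0.005}]'|grep -v tool;  python3 -m creep '[{"dx":0.03, "finger_gap":0.005}, {"dx":0.03, "finger_gap":0.005}, {"dx":0.03, "finger_gap":0.005}, {"dx":0.03, "finger_gap":0.005}]'|grep -v tool; python3 m.py .3865 .2328 .0475 118.8
```

```text
time_s: 36.15
position: [0.3917, 0.2263, 0.0477]
ft_force: [4.5, -6.7, 1.0]
grip_width: 0.0108
gripper_force: 40.7
time_s: 36.55
position: [0.3887, 0.2315, 0.0477]
ft_force: [3.3, -6.6, 0.7]
grip_width: 0.011
gripper_force: 40.7
t 36.55 pos [0.3887 0.2315 0.0477] yaw 118.89 q [ 1.580e+01  2.860e+01  1.056e+02 -1.000e-01  4.580e+01 -1.310e+01] delta now [ 0.0022 -0.0013  0.0002] turn 0.09
delta after turn [ 0.0022 -0.0013  0.0002] F [ 3.29 -6.56  0.72] grip 0.010952307394338586
```

```bash
python3 -m creep '[{"dx":0.03, "finger_gap":0.005}, {"dx":0.03, "finger_gap":0.005}, {"dx":-0.008, "finger_gap":0.005}, {"finger_gap":0.005}]'|grep -v tool; python3 -m creep '[{"finger_gap":0.035}, {"finger_gap":0.035}, {"finger_gap":0.035}, {"dz":-0.4, "finger_gap":0.035}, {"dz":-0.6, "finger_gap":0.035}, {"dz":-0.6, "finger_gap":0.035}, {"dz":-0.8, "finger_gap":0.035}, {"finger_gap":0.005}]'|grep -v tool
python3 - <<'E'
import numpy as np,cv2
from rig import get_image
from h import *
g=get_image("scene");P=cloud(g);x,y,z=np.moveaxis(P,-1,0)
m=(x>.2)&(x<.75)&(y>.1)&(y<.6)&(abs(z-.06)<.006)&(g["pixels"].max(-1)<70)
mm=cv2.morphologyEx(m.astype(np.uint8),cv2.MORPH_OPEN,np.ones((3,3)))
N,l,st,c=cv2.connectedComponentsWithStats(mm);q=P[l==1+np.argmax(st[1:,4])];r=cv2.minAreaRect(q[:,:2].astype(np.float32)*1000)
print(r,cv2.boxPoints(r).round(1).tolist())
f=np.array([.3547,.2906]);xh=np.array([.877,.481]);yh=np.array([-.481,.877])
R=np.stack([x,y],-1)-f;a=R@xh;d=-R@yh;b=masks(g)["p7"]&(abs(a)<.03)&(d>.02)&(d<.14)&(z<.05)&(z>-.01)
t=b&(z>.03);lo=b&(z<.012)
print("tab",a[t].mean(),np.percentile(d[t],[2,50,98]),z[t].mean(),"blade a",np.percentile(a[lo],[3,97]),z[lo].mean())
im=g["pixels"][...,::-1];cv2.imwrite("pics/c.png",cv2.resize(im[140:300,110:440],None,fx=2.4,fy=2.4,interpolation=2))
E
python3 m.py .3547 .2906 .11 118.8
```

```text
time_s: 36.95
position: [0.387, 0.2343, 0.0476]
ft_force: [1.4, -0.6, 0.2]
grip_width: 0.0112
gripper_force: 40.6
time_s: 37.75
position: [0.3886, 0.2348, 0.1717]
ft_force: [0.2, -0.1, -0.3]
grip_width: 0.0217
gripper_force: 0.0
((372.7237548828125, 412.7315673828125), (199.17112731933594, 247.87521362304688), 28.501873016357422) [[226.10000610351562, 474.1000061035156], [344.29998779296875, 256.29998779296875], [519.4000244140625, 351.29998779296875], [401.1000061035156, 569.2000122070312]]
tab -0.0027831141198747153 [0.05357095 0.06669425 0.07919608] 0.03440408988789508 blade a [-0.01318641  0.00797779] 0.004873378925803568
t 37.8 pos [0.3876 0.2345 0.1694] yaw 118.89 q [ 16.1  17.2  97.1   0.   65.4 -12.8] delta now [ 0.0651 -0.002   0.0593] turn 0.09
delta after turn [ 0.065  -0.0018  0.0594] F [-0.1  -0.35 -0.76] grip 0.01440338485372956
```

View pics/c.png

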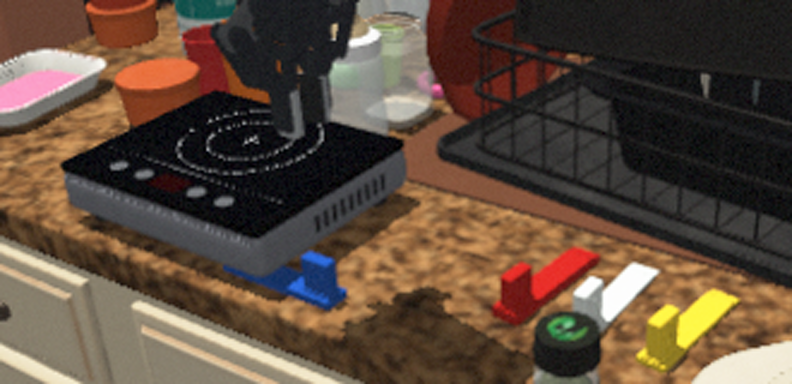

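The crop shows the blue packer under the hob's front right corner, with its tab at (320,275) clear of the case. The red, white and yellow packers lie apart, and the hob has not moved (within 1 mm).

In the tool's units: -0.001 m is -0.02, 0.03 m is 0.6.

```bash
python3 -m creep '[{"dx":0.4, "finger_gap":0}, {"dx":0.5, "dy":-0.02, "finger_gap":0}, {"dx":0.4, "dy":-0.02, "finger_gap":0}, {"dz":0.6, "finger_gap":0}, {"dz":0.5, "finger_gap":0}, {"dz":0.1, "finger_gap":0}, {"finger_gap":0}]'|grep -v tool;python3 m.py .3547 .2906 .095 118.8; python3 -m creep '[{"dz":0.04, "finger_gap":0}, {"dz":0.02, "finger_gap":0}, {"finger_gap":0}]'|grep -v tool
```

```text
time_s: 38.5
position: [0.3534, 0.2898, 0.1067]
ft_force: [0.8, -0.9, -0.3]
grip_width: -0.0002
gripper_force: 0.0
t 38.5 pos [0.3534 0.2898 0.1067] yaw 118.88 q [ 24.5  23.  101.2   0.   56.   -4.4] delta now [0.     0.0015 0.0117] turn 0.08
delta after turn [0.     0.0015 0.0117] F [ 0.75 -0.87 -0.33] grip -0.00020987497118956386
time_s: 38.8
position: [0.3541, 0.2902, 0.1051]
ft_force: [-0.9, 0.2, -0.3]
grip_width: -0.0002
gripper_force: 0.0
```

```bash
for i in 1; do :; done; python3 -m creep '[{"dz":0.04, "finger_gap":0}, {"dz":0.04, "finger_gap":0}, {"finger_gap":0}]'|grep -v tool; python3 -m creep '[{"dz":0.02, "finger_gap":0}, {"dz":0.02, "finger_gap":0}, {"finger_gap":0}]'|grep -v tool; python3 -m creep '[{"dz":0.02, "finger_gap":0}, {"finger_gap":0}]'|grep -v tool
```

```text
time_s: 39.1
position: [0.3538, 0.29, 0.1005]
ft_force: [-0.1, 0.1, 0.5]
grip_width: 0.0
gripper_force: 0.0
time_s: 39.4
position: [0.3538, 0.2901, 0.0985]
ft_force: [0.5, -0.3, -1.0]
grip_width: -0.0
gripper_force: 0.0
time_s: 39.6
position: [0.3538, 0.2901, 0.0975]
ft_force: [-0.3, -0.6, 0.4]
grip_width: 0.0002
gripper_force: 0.0
```

In the tool's units: 0.001 m is 0.02.

```bash
python3 -m creep '[{"dz":0.02, "finger_gap":0}, {"finger_gap":0}]'|grep -v tool; python3 -m creep '[{"dz":0.02, "finger_gap":0}, {"finger_gap":0}]'|grep -v tool; python3 -m creep '[{"dz":0.01, "finger_gap":0}, {"finger_gap":0}]'|grep -v tool
```

```text
time_s: 39.8
position: [0.3538, 0.2901, 0.0965]
ft_force: [-0.7, 0.2, 0.3]
grip_width: 0.0002
gripper_force: 0.0
time_s: 40.0
position: [0.3538, 0.2901, 0.0955]
ft_force: [-0.1, -0.2, -0.9]
grip_width: -0.0001
gripper_force: 0.0
time_s: 40.2
position: [0.3538, 0.2901, 0.0951]
ft_force: [0.0, 0.2, -0.6]
grip_width: -0.0002
gripper_force: 0.0
```

```bash
for z in a; do :; done; python3 -m creep '[{"dz":0.02, "finger_gap":0}, {"finger_gap":0}]'|grep -E 'pos|ft'; python3 -m creep '[{"dz":0.02, "finger_gap":0}, {"finger_gap":0}]'|grep -E 'pos|ft'; python3 -m creep '[{"dz":0.02, "finger_gap":0}, {"finger_gap":0}]'|grep -E 'pos|ft'; python3 -m creep '[{"dz":0.02, "finger_gap":0}, {"finger_gap":0}]'|grep -E 'pos|ft'
```

```text
position: [0.3538, 0.2901, 0.094]
ft_force: [0.2, -0.0, 0.3]
position: [0.3538, 0.2901, 0.093]
ft_force: [-0.7, -0.1, -0.3]
position: [0.3538, 0.2901, 0.092]
ft_force: [0.4, 0.0, -0.3]
position: [0.3538, 0.2901, 0.091]
ft_force: [0.0, -0.6, -0.2]
```

In the tool's units: 0.001 m is 0.02.

```bash
python3 -m creep '[{"dz":0.02, "finger_gap":0}, {"finger_gap":0}]'|grep -E 'pos|ft'; python3 -m creep '[{"dz":0.02, "finger_gap":0}, {"finger_gap":0}]'|grep -E 'pos|ft'; python3 -m creep '[{"dz":0.02, "finger_gap":0}, {"finger_gap":0}]'|grep -E 'pos|ft'
```

```text
position: [0.3538, 0.2901, 0.09]
ft_force: [-0.3, 0.5, 1.2]
position: [0.3538, 0.2901, 0.089]
ft_force: [0.3, -0.3, 0.1]
position: [0.3538, 0.2901, 0.088]
ft_force: [-0.1, 0.0, -0.6]
```

In the tool's units: 0.001 m is 0.02.

```bash
python3 -m creep '[{"dz":0.02, "finger_gap":0}, {"dz":0.02, "finger_gap":0}, {"dz":0.02, "finger_gap":0}, {"finger_gap":0}]'|grep -E 'pos|ft'; python3 -m creep '[{"dz":0.02, "finger_gap":0}, {"finger_gap":0}]'|grep -E 'pos|ft'; python3 -m creep '[{"dz":0.01, "finger_gap":0}, {"finger_gap":0}]'|grep -E 'pos|ft'
```

```text
position: [0.3538, 0.2901, 0.085]
ft_force: [0.0, 0.3, 0.1]
position: [0.3538, 0.2901, 0.084]
ft_force: [0.7, -0.0, 0.1]
position: [0.3539, 0.2901, 0.0836]
ft_force: [-0.6, -0.5, -0.1]
```

In the tool's units: 0.0005 m is 0.01.

```bash
python3 -m creep '[{"dz":0.01, "finger_gap":0}, {"finger_gap":0}]'|grep -E 'pos|ft'; python3 -m creep '[{"dz":0.01, "finger_gap":0}, {"finger_gap":0}]'|grep -E 'pos|ft'
```

```text
position: [0.3538, 0.2901, 0.0831]
ft_force: [0.7, -0.9, 0.5]
position: [0.3539, 0.2901, 0.0828]
ft_force: [-0.7, -0.5, 3.7]
```

In the tool's units: 0.0003 m is 0.006.

```bash
python3 -m creep '[{"dz":0.006, "finger_gap":0}, {"finger_gap":0}]'|grep -E 'pos|ft'; python3 -m creep '[{"dz":0.004, "finger_gap":0}, {"finger_gap":0}, {"finger_gap":0}, {"finger_gap":0}]'|grep -E 'time|pos|ft'
```

```text
position: [0.3539, 0.2901, 0.0827]
ft_force: [-0.7, -0.7, 6.8]
time_s: 43.4
position: [0.3539, 0.2901, 0.0827]
ft_force: [-2.0, -1.2, 9.0]
```

```bash
python3 -m creep '[{"finger_gap":0}, {"finger_gap":0}, {"finger_gap":0}, {"dz":-0.1, "finger_gap":0}, {"dz":-0.6, "finger_gap":0}, {"dz":-0.8, "finger_gap":0}, {"dz":-0.8, "finger_gap":0}, {"finger_gap":0}, {"finger_gap":0}]'|grep -E 'time|pos|ft'
python3 - <<'E'
import numpy as np,cv2
from rig import get_image
from h import *
ims=[]
for n in("scene","top"):
    g=get_image(n);P=cloud(g);x,y,z=np.moveaxis(P,-1,0)
    m=(x>.2)&(x<.75)&(y>.1)&(y<.6)&(abs(z-.06)<.006)&(g["pixels"].max(-1)<70)
    mm=cv2.morphologyEx(m.astype(np.uint8),cv2.MORPH_OPEN,np.ones((3,3)))
    N,l,st,c=cv2.connectedComponentsWithStats(mm);q=P[l==1+np.argmax(st[1:,4])];print(n,"hob",cv2.minAreaRect(q[:,:2].astype(np.float32)*1000))
    f=np.array([.3547,.2906]);xh=np.array([.877,.481]);yh=np.array([-.481,.877])
    R=np.stack([x,y],-1)-f;a=R@xh;d=-R@yh;b=masks(g)["p7"]&(abs(a)<.03)&(d>.02)&(d<.14)&(z<.05)&(z>.03)
    if b.sum()>5: print("tab",a[b].mean(),np.percentile(d[b],[2,50,98]))
    im=g["pixels"][...,::-1];ims.append(cv2.resize(im[140:360,110:440] if n=="scene" else im[170:390,140:470],None,fx=1.2,fy=1.2))
cv2.imwrite("pics/d.png",cv2.hconcat(ims))
E
```

```text
time_s: 44.3
position: [0.3538, 0.2901, 0.1974]
ft_force: [-0.4, 0.6, -0.6]
scene hob ((371.1291198730469, 411.868896484375), (197.0792999267578, 248.57594299316406), 29.23573112487793)
tab -0.0027216929461308806 [0.05376157 0.06724129 0.07944615]
top hob ((337.2647705078125, 476.70977783203125), (194.76150512695312, 98.14683532714844), 28.8333740234375)
```

View pics/d.png

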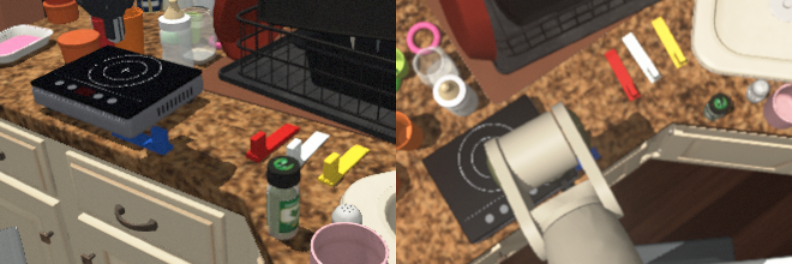

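The picture shows the blue packer in place at (150,138), the other three out on the counter, the bottle and jars untouched, and the arm clear.

```bash
python3 -c "from rig import close_job;print(close_job())"
```

```text
the job is handed in; nothing more can be done
None
```

The white 3 mm and yellow 5 mm packers went in loose and came back out. The blue 7 mm one bound at about 9 N and is left in, with its nose about 35 mm past the foot's centre. The red 9 mm was not needed. The corner stayed firm under a 9 N fingertip press, and the job was handed in at about 44 s.

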